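Backlight the notched glass plate on the reading stand

TASK

Seat the black light block flat and fully home in the pocket of the reading stand, window up, and let go of it. Then take the glass plate that has a small notch in one corner - the notch marks its frosted label end - by its clear part, leaving the frosted end uncovered, and hold it level and label face up (as it lies) about 40 mm above the light block, square to the stand, the frosted end centred over the light window and pointing to the stand's raised rear lip, the clear end out towards its open front. Finish while still holding it there, still, touching nothing else; leave the other things on the bench where they are.

Things in the scene. Friction and masses are not known exactly. Their poses are not given: they have to be found in the camera images.
- stand: fixed aluminium stand, 120 (x) x 100 (y) mm, flat top 18 mm above the bench; origin at the centre of its underside, z up. Its +x side is the rear, with a lip 10 mm thick rising 14 mm over the top (32 mm above the bench); its -x side is the open front, turned roughly to the robot. In its middle a rectangular pocket 64 (x) x 48 (y) mm, 10 mm deep, its edges chamfered by 2.5 mm
- pocket (a point): centre of the pocket's floor, 8 mm above the bench; axes as the stand's
- lamp: loose black block, 60 (x) x 44 (y) x 24 mm high, about 0.11 kg, white window 42 x 28 mm in the middle of its top; origin at the centre of its underside; lies window up. Fits the pocket either way round (x along the stand's x); seated, its window is 32 mm above the bench, 14 mm over the stand's flat top. Grip it across its 44 mm
- plate: loose notched glass plate, 100 (x) x 28 (y) x 10 mm, about 70 g, lies flat, label face (+z) up; origin at the centre of its underside. The +x end is frosted over its last 25 mm; the notch, 10 x 10 mm, right through, is cut from the corner at +x, +y (the left corner from above, frosted end pointing away). The rest is clear glass. Grip it across its 28 mm
- label (a point): middle of the frosted end on the plate's top face, 37.5 mm from the plate's centre along +x
- clear_end (a point): middle of the plate's clear end face, 50 mm from its centre along -x
- blank: bystander: a second glass plate of the same outline, 100 x 28 x 10 mm, with one frosted end, but with four square corners and no notch; origin at the centre of its underside
- loupe: bystander: black folding loupe lying flat, about 76 x 34 x 17 mm; origin on its underside
- spindle: bystander: small turned steel spindle standing upright, 34 mm diameter, 48 mm high; origin at the centre of its foot
- jar: bystander: amber jar, 48 mm diameter, 60 mm high; origin at the centre of its foot
- driver: bystander: screwdriver lying flat, 150 mm long
- caliper: bystander: steel vernier caliper lying flat, 200 mm long; origin at mid length
- collar: bystander: brass ring lying flat, 52 mm diameter, 14 mm high; origin at the centre of its underside
Not all that is in view belongs to the job. Leave any red look-alike of the lamp alone.

How it is judged (in metres and radians):
On the way, in this order (a step that is already met when the one before it is completed fails the run):
1. the light block sits flat and home in the pocket, window up, released, the glass plate not yet taken (horizontal distance between lamp and pocket below 0.004 m and z of lamp in the frame of pocket between -0.0018 and 0.0018 m and angle between lamp's own z axis and vertical below 0.05 rad and angle between the x axis of lamp and the x axis of stand, either way round below 0.12 rad and contact force between the fingers and lamp below 0.05 N and height (world z) of plate below 0.012 m), for 0.3 s.
2. the notched plate is lifted off the bench (height (world z) of plate above 0.03 m), for 0.1 s.
At the end, for the whole second after the job is handed in: Block home in the pocket (4 mm, 7 deg), untouched. Notched plate held by its clear part, label up, level within 10 deg, still, touching only the fingers, 10 to 80 mm over the window, frosted end within 14 mm of its centre, square within 12 deg, clear end to the front (horizontal distance between lamp and pocket below 0.004 m and z of lamp in the frame of pocket between -0.0018 and 0.0018 m and angle between lamp's own z axis and vertical below 0.05 rad and angle between the x axis of lamp and the x axis of stand, either way round below 0.12 rad and contact force between the fingers and plate above 1 N and height (world z) of plate between 0.042 and 0.112 m and angle between plate's own z axis and vertical below 0.17 rad and horizontal distance between label and pocket below 0.014 m and angle between the x axis of plate and the x axis of stand, either way round below 0.22 rad and x of clear_end in the frame of stand below -0.05 m and horizontal distance between the grasp point and label above 0.025 m and linear speed of plate below 0.03 m/s and contact force between each of the fingers, plate and lamp below 0.05 N and contact force between each of the fingers, plate and stand below 0.05 N); the arm keeps its last pose, push and grip.
It fails at once if a bystander is disturbed (moved over 25 mm) (distance of any of blank, loupe, spindle, jar, driver, caliper, collar from where it was at the start of the episode above 0.025 m).
It fails at once if the notched plate is turned over or stood on edge (angle between plate's own z axis and vertical above 1 rad).
It also fails if it takes over 64 s, if anything falls off the work surface, if the arm or the gripper's body presses on something with over 40 N, if the wrist force passes 120 N, or if a joint passes its speed limit or range.

ROBOT

A 7-joint arm with a two-finger parallel gripper is mounted at the origin on the work surface. World frame = base frame: x ahead of the robot, y to its left, z up, the work surface at z = 0. Lengths are in m, angles in degrees, forces in N, time in s.
With the tool pointing down it reaches from about 0.425 to 0.875 m from the base axis. Payload 4.7 kg.
Tool frame: the origin (TCP) lies midway between the tips of the shut fingers; the grasp point (between the pads) lies 19 mm behind it; z points along the fingers, y is the line along which they close (so a half turn about z gives the same grasp; the last joint's range is limited). The gripper opens to 87 mm and grips with 3 to 60 N. Pads are 19 mm wide; open, the fingers measure 117 mm over their backs; the gripper's body (75 mm by 190 mm) begins 51 mm behind the grasp point.
Start: joints at [73.172, 18.392, -4.016, 83.108, 1.295, 78.541, -3.26], TCP at [0.197, -0.619, 0.223] pointing down, gripper open.
Joint ranges: [-163.93, 163.93], [-17.29, 119.83], [-79.2, 71.16], [3.27, 140.29], [-89.18, 269.18], [5.43, 117.66], [-154.24, 154.24]. Speed limits (degrees/s): [147.25, 147.25, 180, 180, 180, 180, 180].

INTERFACE

Orientations are given as [roll, pitch, yaw] about the fixed x, y, z axes, in that order (R = Rz(yaw) Ry(pitch) Rx(roll)).
In Python, from cell import env gives the robot as it stands.
- The arm moves only by the tool step_arm, never from a script. Its argument "moves" is a list of rows, each an object with "dp": the shift along the tool's x, y, z in mm, a list of three; "dr": the turn, a rotation vector about the tool's x, y, z in rad, a list of three; "fingers": the closure, from 0 (fully open) to 1 (shut). In form: [{"dp": [dx, dy, dz], "dr": [ax, ay, az], "fingers": fingers}, ...]. A call has exactly 5 rows; each row shifts and turns the commanded pose from where the row before left it, along the tool's axes as they then stand; what a row does not reach is not made up. A row lasts 1/8 s, in which the tool goes at most 62.5 mm and 10.7 degrees, less where a joint would pass 70% of its speed; a pose out of reach is approached as far as the arm can. A call with a gripper value outside its range is refused whole. The fingers move at their own pace and stop on an object; "squeeze" is the grip in N (left out, the last holds). Time passes only in rows, so rows that do not move let the fingers close, or fill a call up. It gives the time, the measured TCP pose, the force, the opening and the grip force at its end, in the units of the state.
- env.get_obs(): the state, without advancing time (a new reading comes with each control period).
- env.read_camera(name): name is "scene" or "top"; returns the picture (400x640x3 uint8, red, green, blue); there is no depth.
- env.camera_model(name): a dict with "fx", "fy", "cx", "cy" (pixels), "k1" (the pictures are not rectified: a ray, as slopes to the right and down, at radius r is drawn at 1 + k1 r^2 times it, then the intrinsics apply), "R" (3x3) and "t" (3): a world point X has camera coordinates R X + t. Camera axes: x right, y down, z forward; pixel columns grow to the right and rows downward; lengths in m; the calibration is good to about 2 mm. A picture is of the moment at which its call begins. camera_model takes no time and is no camera call.
- env.sign_off(): hands the job in; it is judged then, once.
The state is a dict: "time_s": time; "qpos": joint angles; "joint_velocities": joint speeds; "effort": joint torques, N m; "tool_pos": TCP position; "tool_rot": TCP orientation; "force": force on the tool from outside, world axes, zero at the start; "wrist_torque": the same for the moment, N m; "grip_width": finger opening in m; "grasp_force": force on a finger pad.
Only numpy, scipy, OpenCV 4.12 (cv2) and the standard library are available. Lean on these libraries where they do the work, as an engineer would, in place of code of your own. Each camera call takes 0.05 s, during which the arm holds its last target. There are 200 camera calls.

## Working session

There is one attempt and no reset: what is moved stays moved. The work goes in short steps, Python scripts to look and compute and a tool call to move; the robot and the scene stay as the last step left them, time stands still between calls to the robot, and variables do not carry over. Pictures are saved under pics/ and viewed, at most 10 in all, crops included, and the job is handed in when it is done.

Besides the shell and the picture viewer there is one more tool, called after "Call:" as a command line: name --argument value ..., lists and objects as JSON in quotes. step_arm: Moves the arm, as the interface text tells. Its arguments: {"type":"object","properties":{"moves":{"type":"array","items":{"type":"object","properties":{"dp":{"type":"array","items":{"type":"number"}},"dr":{"type":"array","items":{"type":"number"}},"fingers":{"type":"number"}}}},"squeeze":{"type":"number"}},"required":["moves"]}

```bash
mkdir -p pics
python3 - <<'E'
from cell import env
import cv2
for n in("scene","top"):
    cv2.imwrite(f"pics/{n}0.png",env.read_camera(n)[...,::-1]); m=env.camera_model(n); print(n,m)
print(env.get_obs())
E
```

```text
scene {'fx': 472.06021630479836, 'fy': 472.06021630479836, 'cx': 331.15014547925045, 'cy': 196.58784759934363, 'k1': 0.034298581817754935, 'R': array([[ 0.81094486,  0.58482368,  0.01870028],
       [ 0.34714293, -0.45514625, -0.81995956],
       [-0.47102041,  0.67143365, -0.57211592]]), 't': array([-0.43328032, -0.19540963,  1.53193837])}
top {'fx': 501.85249818299235, 'fy': 501.85249818299235, 'cx': 321.9643709059385, 'cy': 204.58112902511547, 'k1': -0.07692483492291273, 'R': array([[-0.02527218, -0.99955687,  0.01572855],
       [-0.99271967,  0.02323962, -0.11818454],
       [ 0.11776664, -0.01860082, -0.99286707]]), 't': array([-0.07217558,  0.59634391,  1.53520704])}
{'time_s': 0.1, 'qpos': array([73.17075116, 18.43504856, -4.01575096, 83.16723657,  1.29409051,
       78.54091598, -3.25809424]), 'joint_velocities': array([ 0.05427518, -0.13318435,  0.05045852, -0.03412168, -0.04627778,
        0.08398129,  0.05302592]), 'effort': array([ 9.04893773e-05, -4.92571414e+01, -4.05655531e-01, -3.13401997e+01,
       -6.42249640e-02,  3.94579454e-02,  6.93546281e-05]), 'tool_pos': array([ 0.19675373, -0.61899127,  0.22157415]), 'tool_rot': array([-1.79901980e+02,  4.46390142e-03,  1.76407649e+01]), 'force': array([ 0.75528753, -0.43394579, -0.30632347]), 'wrist_torque': array([ 0.04257131,  0.02206181, -0.0245594 ]), 'grasp_force': 0.0, 'grip_width': 0.0873264972710877}
```

View pics/top0.png

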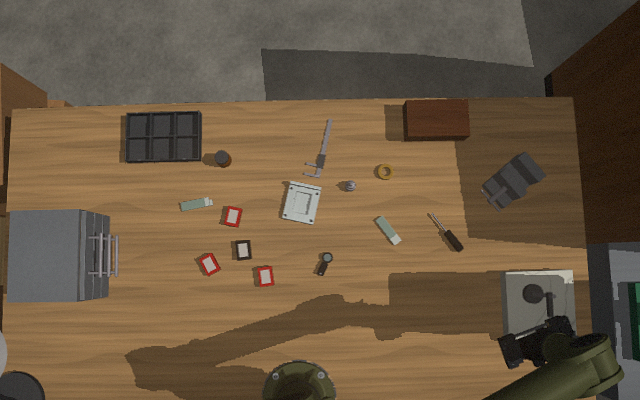

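View pics/scene0.png

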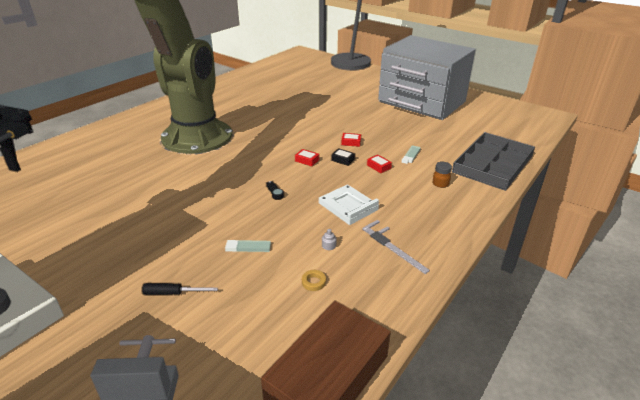

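The top view shows the lamp at (243,250), the stand at (301,203), and plates at (196,204) and (388,230). I'll enlarge both plates and the stand.

```bash
cat > h.py <<'E'
import numpy as np, cv2
from cell import env
def ray(n,uv):
    m=env.camera_model(n); K=np.array([[m['fx'],0,m['cx']],[0,m['fy'],m['cy']],[0,0,1.]])
    d=cv2.undistortPoints(np.array(uv,float).reshape(-1,1,2),K,np.array([m['k1'],0,0,0.]),None,None,None).reshape(-1,2) if 0 else None
    p=(np.array(uv,float).reshape(-1,2)-[m['cx'],m['cy']])/m['fx']; q=p.copy()
    for _ in range(20): q=p/(1+m['k1']*(q**2).sum(1,keepdims=True))
    D=np.c_[q,np.ones(len(q))]@m['R']; return -m['R'].T@m['t'],D
def plane(n,uv,z):
    C,D=ray(n,uv); return C+D*((z-C[2])/D[:,2])[:,None]
def proj(n,X):
    m=env.camera_model(n); c=np.atleast_2d(X)@m['R'].T+m['t']; q=c[:,:2]/c[:,2:]
    return q*(1+m['k1']*(q**2).sum(1,keepdims=True))*m['fx']+[m['cx'],m['cy']]
def shot(n): return cv2.cvtColor(env.read_camera(n),cv2.COLOR_RGB2BGR)
E
sed -i '/undistortPoints/d' h.py
python3 - <<'E'
from h import *
t=cv2.imread('pics/top0.png'); s=cv2.imread('pics/scene0.png')
f=lambda im,u,v,w,h,W,H: cv2.resize(im[v-h:v+h,u-w:u+w],(W,H),interpolation=cv2.INTER_CUBIC)
A=np.hstack([f(t,197,205,20,15,400,300),f(t,388,231,20,15,400,300)])
B=np.hstack([f(s,412,155,20,15,400,300),f(s,248,246,28,21,400,300)])
cv2.imwrite('pics/z1.png',np.vstack([A,B]))
A=np.hstack([f(t,301,203,28,28,560,560)])
B=np.vstack([f(t,243,250,14,14,240,240),f(t,325,264,14,14,240,240)])
cv2.imwrite('pics/z2.png',np.hstack([A,np.vstack([B,np.zeros((80,240,3),np.uint8)])]))
print(plane('top',[[196,204],[388,230],[243,250],[301,203]],0.01))
E
```

```text
[[ 0.60874436  0.31407154  0.01      ]
 [ 0.51132809 -0.29473976  0.01      ]
 [ 0.45931971  0.16510444  0.01      ]
 [ 0.60411348 -0.02058076  0.01      ]]
```

View pics/z1.png

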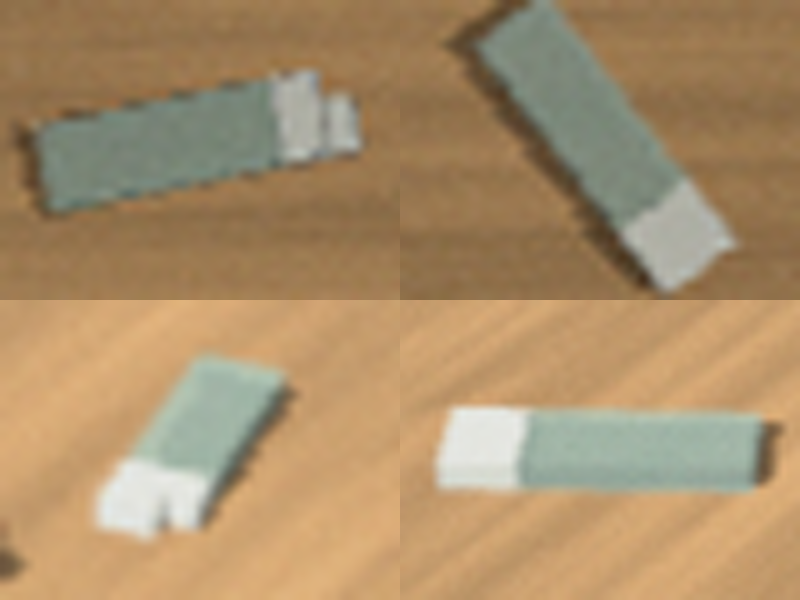

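View pics/z2.png

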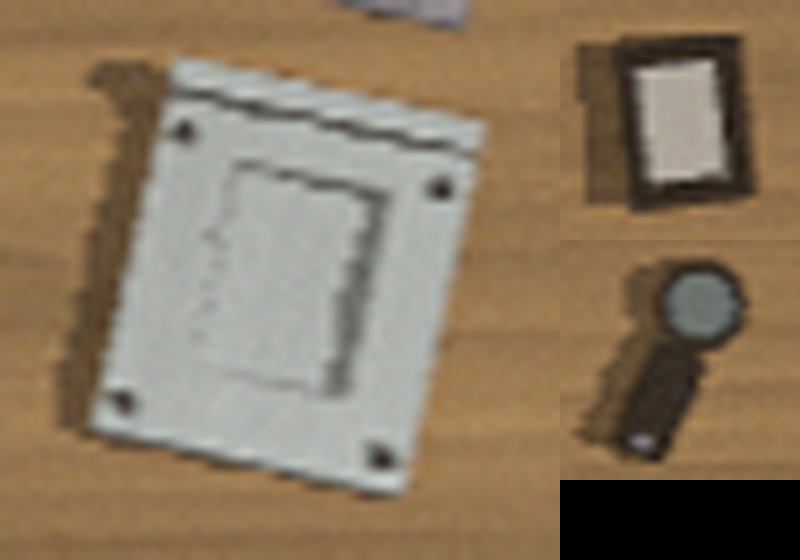

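The notched plate is the left one at (197,205) in the top view: the frosted end points image-right, with the notch in its upper corner. The blank at (388,230) has square corners. The stand's lip is at the upper image edge. Next I'll measure by masks in both views.

```bash
cat >> h.py <<'E'
def grow(im,c,w,k=8):
    u,v=c; return cv2.resize(im[v-w:v+w,u-w:u+w],None,fx=k,fy=k,interpolation=cv2.INTER_CUBIC)
def back(p,c,w,k=8): return (np.array(p,float).reshape(-1,2)+.5)/k-.5+[c[0]-w,c[1]-w]
def blob(mask):
    cs,_=cv2.findContours(mask.astype(np.uint8),cv2.RETR_EXTERNAL,cv2.CHAIN_APPROX_NONE)
    return max(cs,key=cv2.contourArea)
def quad(c):
    h=cv2.convexHull(c)
    for e in np.linspace(2,60,117):
        a=cv2.approxPolyDP(h,e,True)
        if len(a)<=4: break
    a=a.reshape(-1,2).astype(float); L=[]
    pts=c.reshape(-1,2).astype(float)
    for i in range(len(a)):   # refine: fit line to the contour points near each side
        p,q=a[i],a[(i+1)%len(a)]; d=(q-p)/np.linalg.norm(q-p); r=pts-p; s=r@d/np.linalg.norm(q-p); o=abs(r@[-d[1],d[0]])
        k=pts[(s>.12)&(s<.88)&(o<10)]; vx,vy,x,y=cv2.fitLine(k.astype(np.float32),cv2.DIST_HUBER,0,.01,.01).ravel()
        L.append(np.cross([x,y,1],[x+vx,y+vy,1]))
    X=[np.cross(L[i-1],L[i]) for i in range(len(L))]
    return np.array([x[:2]/x[2] for x in X])
E
python3 - <<'E'
from h import *
np.set_printoptions(precision=4,suppress=True)
im={'top':cv2.imread('pics/top0.png'),'scene':cv2.imread('pics/scene0.png')}
for n in im: print(n,'C',ray(n,[[0,0]])[0])
def white(g,s=70,v=110):
    h=cv2.cvtColor(g,cv2.COLOR_BGR2HSV); return (h[...,1]<s)&(h[...,2]>v)
for n,c,w in(('top',(243,250),12),('scene',(343,156),12)):
    b=blob(white(grow(im[n],c,w),60,130)); q=quad(b); M=cv2.moments(b)
    P=plane(n,back(q,c,w),.024); print(n,'window',P[:,:2].tolist(),'mean',P.mean(0)[:2],'side',[np.linalg.norm(P[i]-P[i-1]) for i in range(4)][:2],
     'mom',plane(n,back([M['m10']/M['m00'],M['m01']/M['m00']],c,w),.024)[0,:2])
for n,c,w in(('top',(301,203),30),('scene',(349,203),38)):
    b=blob(white(grow(im[n],c,w),55,90)); q=quad(b); 
    for z in (.018,.032): print(n,'stand z',z,plane(n,back(q,c,w),z)[:,:2].tolist())
c,w=(197,205),20
g=grow(im['top'],c,w); h=cv2.cvtColor(g,cv2.COLOR_BGR2HSV); 
b=blob((h[...,1]<70)&(h[...,2]>90)|((h[...,0]>50)&(h[...,0]<110)&(h[...,2]>80))); q=quad(b)
P=plane('top',back(q,c,w),.01); print('plate',P[:,:2].tolist(),P.mean(0),[np.linalg.norm(P[i]-P[i-1]) for i in range(4)])
E
```

```text
top C [ 0.4094 -0.0574  1.5959]
scene C [ 1.1408 -0.8641  0.7243]
top window [[0.4813561524238555, 0.15343061324807566], [0.4415482540170925, 0.14851463500162498], [0.43798111091030884, 0.17501686597233895], [0.4786369444725984, 0.17978705787609994]] mean [0.4599 0.1642] side [np.float64(0.02649634437639067), np.float64(0.040110293163759574)] mom [0.4599 0.1642]
scene window [[0.43861370025000235, 0.14547654820347689], [0.43559750703982913, 0.17738589023423812], [0.4791194548692358, 0.18020757251178565], [0.4816517885320577, 0.15137270662271674]] mean [0.4587 0.1636] side [np.float64(0.043440093543623534), np.float64(0.03205157609724053)] mom [0.4588 0.1634]
top stand z 0.018 [[0.6774763825033768, 0.012596177072120587], [0.6535373311924476, -0.08584902038297865], [0.5342159054951754, -0.05621497997211785], [0.5583791457997505, 0.04211463368903051]]
top stand z 0.032 [[0.6750976574417731, 0.011974709945704334], [0.6513710105997024, -0.08559701096241186], [0.533108290350674, -0.05622590505684311], [0.5570571370205084, 0.04123125759981526]]
scene stand z 0.018 [[0.5289119906497896, -0.07672032796920947], [0.5583689776442669, 0.04058644221287255], [0.6878800015082136, 0.007694150891799256], [0.6635938621085227, -0.10442428299384188]]
scene stand z 0.032 [[0.5410397556929603, -0.09232783710220227], [0.5699128751011601, 0.022653793011308876], [0.6968568581162258, -0.009586539480968548], [0.6730520948190521, -0.1194826714257391]]
plate [[0.6046365297297248, 0.2660107391387265], [0.5876204216185887, 0.36097397891915983], [0.6159796218394006, 0.3656622664729444], [0.6322664871615096, 0.2759289593922955]] [0.6101 0.3171 0.01  ] [np.float64(0.02935618573112903), np.float64(0.09647572153057961), np.float64(0.028744117265121674), np.float64(0.09119938805524165)]
```

```bash
cat >> h.py <<'E'
from scipy.spatial.transform import Rotation as Ro
import json
def plan(wps,start=None):
    """wps: (x,y,z,yaw_deg,fingers,nrows); prints tool-frame rows, 5 per line"""
    o=env.get_obs(); p=np.array(o['tool_pos']); R=Ro.from_euler('xyz',o['tool_rot'],degrees=True); rows=[]
    for x,y,z,yaw,f,n in wps:
        T=Ro.from_euler('xyz',[180,0,yaw],degrees=True); g=np.array([x,y,z])
        for i in range(n):
            k=1/(n-i); rv=(R.inv()*T).as_rotvec()
            if i==0: print('#turn',np.round(rv,2))
            dr=np.round(rv*k,3); dp=np.round(R.inv().apply((g-p)*k)*1000,1)
            p=p+R.apply(dp/1000); R=R*Ro.from_rotvec(dr)
            rows.append({"dp":dp.tolist(),"dr":dr.tolist(),"fingers":f})
    for i in range(0,len(rows),5): print(json.dumps(rows[i:i+5]))
E
python3 - <<'E'
from h import *
plan([(.45,-.28,.25,95,.3,10),(.459,.164,.14,186.5,.3,10)])
print(plane('top',[[232,216],[208,264],[265,276]],.024)[:,:2])
E
```

```text
#turn [-0.   -0.   -1.35]
#turn [-0.   0.  -1.6]
[{"dp": [34.4, -24.6, -2.8], "dr": [-0.0, -0.0, -0.135], "fingers": 0.3}, {"dp": [37.4, -19.8, -2.8], "dr": [-0.0, -0.0, -0.135], "fingers": 0.3}, {"dp": [39.7, -14.6, -2.8], "dr": [-0.0, -0.0, -0.135], "fingers": 0.3}, {"dp": [41.3, -9.1, -2.8], "dr": [-0.0, -0.0, -0.135], "fingers": 0.3}, {"dp": [42.2, -3.4, -2.8], "dr": [-0.0, -0.0, -0.135], "fingers": 0.3}]
[{"dp": [42.3, 2.3, -2.8], "dr": [-0.0, -0.0, -0.135], "fingers": 0.3}, {"dp": [41.6, 7.9, -2.8], "dr": [-0.0, -0.0, -0.135], "fingers": 0.3}, {"dp": [40.1, 13.5, -2.8], "dr": [-0.0, -0.001, -0.135], "fingers": 0.3}, {"dp": [37.9, 18.7, -2.9], "dr": [-0.0, -0.0, -0.135], "fingers": 0.3}, {"dp": [35.1, 23.7, -2.8], "dr": [-0.001, -0.001, -0.135], "fingers": 0.3}]
[{"dp": [44.2, 4.8, 11.0], "dr": [-0.0, 0.0, -0.16], "fingers": 0.3}, {"dp": [42.8, 11.7, 11.0], "dr": [-0.0, 0.0, -0.16], "fingers": 0.3}, {"dp": [40.4, 18.4, 11.0], "dr": [-0.0, 0.0, -0.16], "fingers": 0.3}, {"dp": [37.0, 24.6, 11.0], "dr": [-0.0, 0.0, -0.16], "fingers": 0.3}, {"dp": [32.6, 30.2, 11.0], "dr": [-0.0, 0.0, -0.16], "fingers": 0.3}]
[{"dp": [27.4, 35.0, 11.0], "dr": [-0.0, 0.0, -0.159], "fingers": 0.3}, {"dp": [21.5, 38.9, 11.0], "dr": [-0.0, 0.0, -0.16], "fingers": 0.3}, {"dp": [15.0, 41.8, 10.9], "dr": [-0.0, 0.0, -0.159], "fingers": 0.3}, {"dp": [8.2, 43.6, 11.0], "dr": [-0.0, 0.0, -0.16], "fingers": 0.3}, {"dp": [1.1, 44.4, 10.9], "dr": [-0.0, 0.0, -0.159], "fingers": 0.3}]
[[0.56629298 0.19692719]
 [0.41777527 0.27280968]
 [0.37675699 0.09556421]]
```

Call:
step_arm --moves '[{"dp": [34, -25, -3], "dr": [0, 0, -0.135], "fingers": 0.3}, {"dp": [37, -20, -3], "dr": [0, 0, -0.135], "fingers": 0.3}, {"dp": [40, -15, -3], "dr": [0, 0, -0.135], "fingers": 0.3}, {"dp": [41, -9, -3], "dr": [0, 0, -0.135], "fingers": 0.3}, {"dp": [42, -3, -3], "dr": [0, 0, -0.135], "fingers": 0.3}]'

```text
time_s: 0.72
tool_pos: [0.3231, -0.4485, 0.2372]
tool_rot: [-180.0, -0.0, 56.6]
force: [0.7, -0.6, -0.6]
grip_width: 0.0613
grasp_force: 0.0
```

Call:
step_arm --moves '[{"dp": [42, 2, -3], "dr": [0, 0, -0.135], "fingers": 0.3}, {"dp": [42, 8, -3], "dr": [0, 0, -0.135], "fingers": 0.3}, {"dp": [40, 14, -3], "dr": [0, 0, -0.135], "fingers": 0.3}, {"dp": [38, 19, -3], "dr": [0, 0, -0.135], "fingers": 0.3}, {"dp": [35, 24, -3], "dr": [0, 0, -0.135], "fingers": 0.3}]'

```text
time_s: 1.35
tool_pos: [0.4506, -0.2792, 0.2523]
tool_rot: [-180.0, -0.0, 95.2]
force: [0.6, -0.5, -0.3]
grip_width: 0.0613
grasp_force: 0.0
```

Call:
step_arm --moves '[{"dp": [44, 5, 11], "dr": [0, 0, -0.16], "fingers": 0.3}, {"dp": [43, 12, 11], "dr": [0, 0, -0.16], "fingers": 0.3}, {"dp": [40, 18, 11], "dr": [0, 0, -0.16], "fingers": 0.3}, {"dp": [37, 25, 11], "dr": [0, 0, -0.16], "fingers": 0.3}, {"dp": [33, 30, 11], "dr": [0, 0, -0.16], "fingers": 0.3}]'

```text
time_s: 1.98
tool_pos: [0.4545, -0.0571, 0.1969]
tool_rot: [-180.0, 0.0, 141.1]
force: [1.3, -1.0, -0.1]
grip_width: 0.061
grasp_force: 0.0
```

Call:
step_arm --moves '[{"dp": [27, 35, 11], "dr": [0, 0, -0.16], "fingers": 0.3}, {"dp": [22, 39, 11], "dr": [0, 0, -0.16], "fingers": 0.3}, {"dp": [15, 42, 11], "dr": [0, 0, -0.16], "fingers": 0.3}, {"dp": [8, 44, 11], "dr": [0, 0, -0.16], "fingers": 0.3}, {"dp": [1, 44, 11], "dr": [0, 0, -0.16], "fingers": 0.3}]'

```text
time_s: 2.6
tool_pos: [0.4591, 0.1649, 0.1421]
tool_rot: [-180.0, 0.0, -173.1]
force: [1.4, 0.8, 0.1]
grip_width: 0.0607
grasp_force: 0.0
```

Run:
```python
from h import *
o=env.get_obs(); print(o['time_s'],o['tool_pos'],o['tool_rot'],o['qpos'],o['grip_width'],o['force'])
plan([(.4598,.164,.06,186.5,.3,5),(.4598,.164,.0125,186.5,.3,5)])
```

```text
2.6 [0.45910364 0.16488143 0.14207999] [-1.79958542e+02  1.16131924e-02 -1.73058079e+02] [ 28.33623141   5.64738639 -53.07911779 110.03493064   4.96277334
  66.64552597  70.36138788] 0.06065839281953114 [1.38000447 0.8037215  0.07972275]
#turn [-0.    0.    0.01]
#turn [ 0.  0. -0.]
[{"dp": [-0.1, -0.2, 16.4], "dr": [-0.0, 0.0, 0.002], "fingers": 0.3}, {"dp": [-0.1, -0.2, 16.4], "dr": [-0.0, 0.0, 0.001], "fingers": 0.3}, {"dp": [-0.1, -0.2, 16.4], "dr": [-0.0, 0.0, 0.002], "fingers": 0.3}, {"dp": [-0.1, -0.1, 16.4], "dr": [-0.0, 0.0, 0.001], "fingers": 0.3}, {"dp": [-0.2, -0.2, 16.5], "dr": [-0.001, 0.0, 0.002], "fingers": 0.3}]
[{"dp": [0.0, -0.0, 9.5], "dr": [0.0, 0.0, -0.0], "fingers": 0.3}, {"dp": [0.0, -0.0, 9.5], "dr": [0.0, 0.0, -0.0], "fingers": 0.3}, {"dp": [0.0, -0.0, 9.5], "dr": [0.0, 0.0, -0.0], "fingers": 0.3}, {"dp": [0.0, -0.0, 9.5], "dr": [0.0, 0.0, -0.0], "fingers": 0.3}, {"dp": [0.0, -0.0, 9.5], "dr": [0.0, 0.0, -0.0], "fingers": 0.3}]
```

Call:
step_arm --moves '[{"dp": [0, 0, 16], "dr": [0, 0, 0.004], "fingers": 0.3}, {"dp": [-0.2, -0.2, 16.5], "dr": [0, 0, 0.004], "fingers": 0.3}, {"dp": [-0.2, -0.2, 16.5], "fingers": 0.3}, {"dp": [-0.2, -0.2, 16.5], "fingers": 0.3}, {"dp": [0, -0.2, 16.5], "fingers": 0.3}]'

```text
validation failed for argument at $.mo...
```

Call:
step_arm --moves '[{"dp": [0, 0, 14.5], "fingers": 0.3}, {"dp": [0, 0, 14], "fingers": 0.3}, {"dp": [0, 0, 12], "fingers": 0.3}, {"dp": [0, 0, 7], "fingers": 0.3}, {"dp": [0, 0, 0], "fingers": 0.3}]'

```text
validation failed for argument at $.mo...
```

Call:
step_arm --moves '[{"dp": [0, 0, 0], "fingers": 0.7}, {"dp": [0, 0, 0], "fingers": 0.7}, {"dp": [0, 0, 0], "fingers": 0.7}, {"dp": [0, 0, 0], "fingers": 0.7}, {"dp": [0, 0, 0], "fingers": 0.7}]' --squeeze 25

```text
validation failed for argument at $.mo...
```

Run:
```python
from h import *
o=env.get_obs(); print(o['time_s'],o['tool_pos'],o['tool_rot'],o['grip_width'],o['force'],o['grasp_force'])
a=np.deg2rad(-13.9)
plan([(.4598,.164,.08,186.5,.7,5),(.6053,-.022,.08,166.1,.7,10)])
```

```text
2.6 [0.45910364 0.16488143 0.14207999] [-1.79958542e+02  1.16131924e-02 -1.73058079e+02] 0.06065839281953114 [1.38000447 0.8037215  0.07972275] 0.0
#turn [-0.    0.    0.01]
#turn [0.   0.   0.36]
[{"dp": [-0.1, -0.2, 12.4], "dr": [-0.0, 0.0, 0.002], "fingers": 0.7}, {"dp": [-0.1, -0.2, 12.4], "dr": [-0.0, 0.0, 0.001], "fingers": 0.7}, {"dp": [-0.1, -0.2, 12.4], "dr": [-0.0, 0.0, 0.002], "fingers": 0.7}, {"dp": [-0.1, -0.2, 12.4], "dr": [-0.0, 0.0, 0.001], "fingers": 0.7}, {"dp": [-0.2, -0.1, 12.5], "dr": [-0.001, 0.0, 0.002], "fingers": 0.7}]
[{"dp": [-12.4, -20.1, -0.0], "dr": [0.0, 0.0, 0.036], "fingers": 0.7}, {"dp": [-13.1, -19.7, -0.0], "dr": [0.0, 0.0, 0.036], "fingers": 0.7}, {"dp": [-13.8, -19.2, -0.0], "dr": [0.0, 0.0, 0.035], "fingers": 0.7}, {"dp": [-14.4, -18.7, -0.0], "dr": [0.0, 0.0, 0.036], "fingers": 0.7}, {"dp": [-15.1, -18.2, -0.0], "dr": [0.0, 0.0, 0.035], "fingers": 0.7}]
[{"dp": [-15.7, -17.6, -0.0], "dr": [0.0, 0.0, 0.036], "fingers": 0.7}, {"dp": [-16.3, -17.0, -0.0], "dr": [0.0, 0.0, 0.035], "fingers": 0.7}, {"dp": [-16.9, -16.5, -0.0], "dr": [0.0, 0.0, 0.036], "fingers": 0.7}, {"dp": [-17.5, -15.8, -0.0], "dr": [0.0, 0.0, 0.035], "fingers": 0.7}, {"dp": [-18.1, -15.2, -0.0], "dr": [0.0, 0.0, 0.036], "fingers": 0.7}]
```

The `dr` field is required in every row. Same moves again with it filled in.

Call:
step_arm --moves '[{"dp": [0, 0, 16], "dr": [0, 0, 0.004], "fingers": 0.3}, {"dp": [-0.2, -0.2, 16.5], "dr": [0, 0, 0.004], "fingers": 0.3}, {"dp": [-0.2, -0.2, 16.5], "dr": [0, 0, 0], "fingers": 0.3}, {"dp": [-0.2, -0.2, 16.5], "dr": [0, 0, 0], "fingers": 0.3}, {"dp": [0, -0.2, 16.5], "dr": [0, 0, 0], "fingers": 0.3}]'

```text
time_s: 3.22
tool_pos: [0.4602, 0.1623, 0.0593]
tool_rot: [-180.0, -0.0, -173.9]
force: [-0.6, -0.0, -0.4]
grip_width: 0.0612
grasp_force: 0.0
```

Call:
step_arm --moves '[{"dp": [0, 0, 14.5], "dr": [0, 0, 0], "fingers": 0.3}, {"dp": [0, 0, 14], "dr": [0, 0, 0], "fingers": 0.3}, {"dp": [0, 0, 12], "dr": [0, 0, 0], "fingers": 0.3}, {"dp": [0, 0, 7], "dr": [0, 0, 0], "fingers": 0.3}, {"dp": [0, 0, 0], "dr": [0, 0, 0], "fingers": 0.3}]'

```text
time_s: 3.85
tool_pos: [0.4598, 0.163, 0.0126]
tool_rot: [180.0, -0.0, -173.8]
force: [-0.4, 0.3, 0.2]
grip_width: 0.061
grasp_force: 0.0
```

Call:
step_arm --moves '[{"dp": [0, 0, 0], "dr": [0, 0, 0], "fingers": 0.7}, {"dp": [0, 0, 0], "dr": [0, 0, 0], "fingers": 0.7}, {"dp": [0, 0, 0], "dr": [0, 0, 0], "fingers": 0.7}, {"dp": [0, 0, 0], "dr": [0, 0, 0], "fingers": 0.7}, {"dp": [0, 0, 0], "dr": [0, 0, 0], "fingers": 0.7}]' --squeeze 25

```text
time_s: 4.47
tool_pos: [0.4605, 0.1632, 0.0134]
tool_rot: [-180.0, 0.0, -173.8]
force: [-0.3, -0.5, 3.8]
grip_width: 0.0436
grasp_force: 25.0
```

Run:
```python
from h import *
o=env.get_obs(); print(o['time_s'],o['tool_pos'],o['tool_rot'],o['grip_width'],o['force'],o['grasp_force'])
plan([(.4598,.164,.08,186.5,.7,5),(.6053,-.022,.08,166.1,.7,10)])
```

```text
4.475 [0.46045075 0.16320119 0.01342374] [-1.79997025e+02  4.11300466e-02 -1.73797811e+02] 0.04359359910311538 [-0.29992437 -0.47417113  3.82378052] 25.000643134117126
#turn [-0.    0.   -0.01]
#turn [-0.   -0.    0.36]
[{"dp": [0.1, 0.2, -13.3], "dr": [-0.0, 0.0, -0.001], "fingers": 0.7}, {"dp": [0.1, 0.2, -13.3], "dr": [-0.0, 0.0, -0.001], "fingers": 0.7}, {"dp": [0.1, 0.2, -13.3], "dr": [-0.0, 0.0, -0.001], "fingers": 0.7}, {"dp": [0.1, 0.1, -13.3], "dr": [-0.0, 0.0, -0.001], "fingers": 0.7}, {"dp": [0.1, 0.2, -13.4], "dr": [-0.0, 0.001, -0.001], "fingers": 0.7}]
[{"dp": [-12.4, -20.1, -0.0], "dr": [-0.0, -0.0, 0.036], "fingers": 0.7}, {"dp": [-13.1, -19.7, -0.0], "dr": [-0.0, -0.0, 0.036], "fingers": 0.7}, {"dp": [-13.8, -19.2, -0.0], "dr": [-0.0, -0.0, 0.035], "fingers": 0.7}, {"dp": [-14.4, -18.7, -0.0], "dr": [-0.0, -0.0, 0.036], "fingers": 0.7}, {"dp": [-15.1, -18.2, -0.0], "dr": [-0.0, -0.0, 0.035], "fingers": 0.7}]
[{"dp": [-15.7, -17.6, -0.0], "dr": [-0.0, -0.0, 0.036], "fingers": 0.7}, {"dp": [-16.3, -17.0, -0.0], "dr": [-0.0, -0.0, 0.035], "fingers": 0.7}, {"dp": [-16.9, -16.5, -0.0], "dr": [-0.0, -0.0, 0.036], "fingers": 0.7}, {"dp": [-17.5, -15.8, -0.0], "dr": [-0.0, -0.0, 0.035], "fingers": 0.7}, {"dp": [-18.1, -15.3, -0.0], "dr": [-0.0, -0.0, 0.036], "fingers": 0.7}]
```

Call:
step_arm --moves '[{"dp": [0, 0, -8], "dr": [0, 0, 0], "fingers": 0.7}, {"dp": [0, 0, -14], "dr": [0, 0, 0], "fingers": 0.7}, {"dp": [0, 0, -15], "dr": [0, 0, 0], "fingers": 0.7}, {"dp": [0, 0, -15], "dr": [0, 0, 0], "fingers": 0.7}, {"dp": [0, 0, -15], "dr": [0, 0, 0], "fingers": 0.7}]'

```text
time_s: 5.1
tool_pos: [0.4603, 0.163, 0.0813]
tool_rot: [-180.0, 0.0, -173.8]
force: [0.4, -0.3, -1.5]
grip_width: 0.0437
grasp_force: 25.0
```

Call:
step_arm --moves '[{"dp": [-12, -20, 0], "dr": [0, 0, 0.035], "fingers": 0.7}, {"dp": [-13, -19.5, 0], "dr": [0, 0, 0.035], "fingers": 0.7}, {"dp": [-14, -19, 0], "dr": [0, 0, 0.035], "fingers": 0.7}, {"dp": [-14.5, -18.5, 0], "dr": [0, 0, 0.035], "fingers": 0.7}, {"dp": [-15, -18, 0], "dr": [0, 0, 0.035], "fingers": 0.7}]'

```text
time_s: 5.72
tool_pos: [0.5331, 0.069, 0.0796]
tool_rot: [180.0, -0.0, 176.0]
force: [-0.2, 1.0, -0.5]
grip_width: 0.0439
grasp_force: 25.0
```

Call:
step_arm --moves '[{"dp": [-16, -17.5, 0], "dr": [0, 0, 0.035], "fingers": 0.7}, {"dp": [-16, -17, 0], "dr": [0, 0, 0.035], "fingers": 0.7}, {"dp": [-17, -16.5, 0], "dr": [0, 0, 0.035], "fingers": 0.7}, {"dp": [-17.5, -16, 0], "dr": [0, 0, 0.035], "fingers": 0.7}, {"dp": [-18, -15, 0], "dr": [0, 0, 0.035], "fingers": 0.7}]'

```text
time_s: 6.35
tool_pos: [0.6059, -0.0236, 0.08]
tool_rot: [-180.0, 0.0, 166.0]
force: [-0.1, 0.1, -1.2]
grip_width: 0.0436
grasp_force: 25.0
```

Run:
```python
from h import *
plan([(.6053,-.022,.045,166.1,.7,5)])
o=env.get_obs(); print(o['time_s'],o['tool_pos'],o['tool_rot'],o['grip_width'],o['force'],o['qpos'])
s=shot('scene');t=shot('top'); cv2.imwrite('pics/s1.png',s); cv2.imwrite('pics/t1.png',t)
f=lambda im,u,v,w,h,W,H: cv2.resize(im[v-h:v+h,u-w:u+w],(W,H),interpolation=cv2.INTER_CUBIC)
cv2.imwrite('pics/z3.png',np.hstack([f(t,301,203,35,50,400,571),f(s,349,195,35,50,400,571)]))
```

```text
#turn [-0.  0. -0.]
[{"dp": [0.2, 0.3, 7.0], "dr": [-0.0, 0.0, -0.0], "fingers": 0.7}, {"dp": [0.2, 0.3, 7.0], "dr": [-0.0, 0.0, -0.0], "fingers": 0.7}, {"dp": [0.2, 0.3, 7.0], "dr": [-0.0, 0.0, -0.001], "fingers": 0.7}, {"dp": [0.2, 0.2, 7.0], "dr": [-0.0, 0.0, -0.0], "fingers": 0.7}, {"dp": [0.1, 0.3, 7.0], "dr": [-0.0, 0.0, -0.001], "fingers": 0.7}]
6.35 [ 0.60585141 -0.0235551   0.08000979] [-1.79994749e+02  2.17842760e-03  1.66011944e+02] 0.043603701050901854 [-0.12242863  0.12963588 -1.18376692] [ 32.00817318  24.28892473 -39.77024979  97.82777843  17.02034978
  64.06516646  63.21016416]
```

View pics/z3.png

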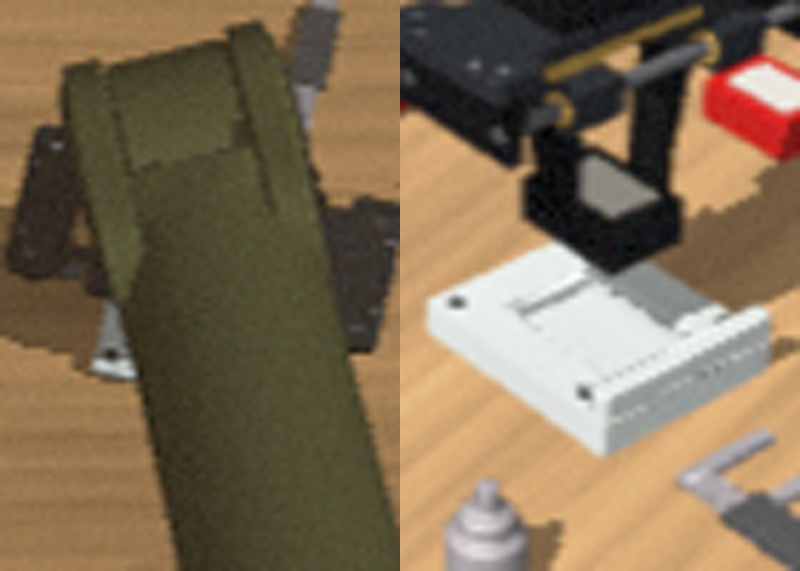

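The scene view shows the lamp hanging level over the stand, bottom corner at crop (610,272), and the stand's nearest bottom corner at (605,452). The arm hides the stand in the top view. I'll compare these with predictions.

Run:
```python
from h import *
np.set_printoptions(precision=1,suppress=True)
def W(c,yaw,loc): return np.r_[c,0]+Ro.from_euler('z',yaw,degrees=True).apply(loc)
b=np.array([314,145])
o=lambda x,y: b+(np.array([x-400,y])+.5)/5.714-.5
S=(.6053,-.022)
for nm,l,px in(('rear-y z0',(.06,-.05,0),(605,452)),('rear-y lip',(.06,-.05,.032),(603,398)),('front-y top',(-.06,-.05,.018),(428,305)),('rear+y lip',(.06,.05,.032),(770,312)),('rear+y z0',(.06,.05,0),(770,357)),('pocket front -y?',(-.032,-.024,.018),(515,310))):
    print(nm,proj('scene',W(S,-13.9,l))[0],o(*px))
L=(.6053,-.0236)
for nm,l,px in(('lamp near bottom',(.03,-.022,.0666),(610,272)),('rear+y bottom',(.03,.022,.0666),(680,238)),('rear+y top',(.03,.022,.0906),(682,203)),('near top',(.03,-.022,.0906),(612,236)),('front-y bot',(-.03,-.022,.0666),(525,208))):
    print(nm,proj('scene',W(L,-14,l))[0],o(*px))
```

```text
rear-y z0 [349.5 224.7] [349.5 223.7]
rear-y lip [350.  214.3] [349.1 214.2]
front-y top [318.9 197. ] [318.5 198. ]
rear+y lip [379.1 199.5] [378.3 199.2]
rear+y z0 [378.2 209.6] [378.3 207.1]
pocket front -y? [333.5 198.2] [333.7 198.8]
lamp near bottom [350.5 193.4] [350.3 192.2]
rear+y bottom [363.5 187.2] [362.6 186.2]
rear+y top [364.  179.2] [362.9 180.1]
near top [350.9 185.3] [350.7 185.9]
front-y bot [334.6 182.9] [335.5 181. ]
```

Call:
step_arm --moves '[{"dp": [0.5, 0.5, 10], "dr": [0, 0, 0], "fingers": 0.7}, {"dp": [0.2, 0.5, 13], "dr": [0, 0, 0], "fingers": 0.7}, {"dp": [0, 0.5, 13], "dr": [0, 0, 0], "fingers": 0.7}, {"dp": [0, 0, 8], "dr": [0, 0, 0], "fingers": 0.7}, {"dp": [0, 0, 0], "dr": [0, 0, 0], "fingers": 0.7}]'

```text
time_s: 7.08
tool_pos: [0.6038, -0.0205, 0.0351]
tool_rot: [-180.0, -0.1, 166.2]
force: [-0.4, -0.4, -0.2]
grip_width: 0.0438
grasp_force: 25.0
```

Call:
step_arm --moves '[{"dp": [0, 0, 1.5], "dr": [0, 0, 0], "fingers": 0.7}, {"dp": [0, 0, 1.5], "dr": [0, 0, 0], "fingers": 0.7}, {"dp": [0, 0, 1], "dr": [0, 0, 0], "fingers": 0.7}, {"dp": [0, 0, 1], "dr": [0, 0, 0], "fingers": 0.7}, {"dp": [0, 0, 0], "dr": [0, 0, 0], "fingers": 0.7}]'

```text
time_s: 7.7
tool_pos: [0.6045, -0.0207, 0.031]
tool_rot: [-180.0, -0.0, 166.1]
force: [0.2, -1.1, -1.5]
grip_width: 0.0437
grasp_force: 25.0
```

Call:
step_arm --moves '[{"dp": [-0.8, -0.6, 1], "dr": [0, 0, 0], "fingers": 0.7}, {"dp": [0, 0, 1.5], "dr": [0, 0, 0], "fingers": 0.7}, {"dp": [0, 0, 1.5], "dr": [0, 0, 0], "fingers": 0.7}, {"dp": [0, 0, 1], "dr": [0, 0, 0], "fingers": 0.7}, {"dp": [0, 0, 0], "dr": [0, 0, 0], "fingers": 0.7}]'

```text
time_s: 8.32
tool_pos: [0.6051, -0.0214, 0.0259]
tool_rot: [-180.0, -0.0, 166.1]
force: [0.1, 0.1, -0.6]
grip_width: 0.0438
grasp_force: 25.0
```

Call:
step_arm --moves '[{"dp": [0, 0, 1.5], "dr": [0, 0, 0], "fingers": 0.7}, {"dp": [0, 0, 1.5], "dr": [0, 0, 0], "fingers": 0.7}, {"dp": [0, 0, 1], "dr": [0, 0, 0], "fingers": 0.7}, {"dp": [0, 0, 0.5], "dr": [0, 0, 0], "fingers": 0.7}, {"dp": [0, 0, 0], "dr": [0, 0, 0], "fingers": 0.7}]'

```text
time_s: 8.95
tool_pos: [0.6052, -0.0214, 0.0215]
tool_rot: [-180.0, 0.0, 166.2]
force: [-0.9, -0.5, -1.0]
grip_width: 0.0437
grasp_force: 25.0
```

Call:
step_arm --moves '[{"dp": [0, 0, 0.5], "dr": [0, 0, 0], "fingers": 0.7}, {"dp": [0, 0, 0.5], "dr": [0, 0, 0], "fingers": 0.7}, {"dp": [0, 0, 0], "dr": [0, 0, 0], "fingers": 0.7}, {"dp": [0, 0, 0], "dr": [0, 0, 0], "fingers": 0.7}, {"dp": [0, 0, 0], "dr": [0, 0, 0], "fingers": 0.7}]'

```text
time_s: 9.57
tool_pos: [0.6053, -0.0215, 0.0215]
tool_rot: [-180.0, 0.0, 166.1]
force: [-2.8, -1.0, 5.6]
grip_width: 0.044
grasp_force: 25.0
```

Call:
step_arm --moves '[{"dp": [0, 0, 0], "dr": [0, 0, 0], "fingers": 0.3}, {"dp": [0, 0, 0], "dr": [0, 0, 0], "fingers": 0.3}, {"dp": [0, 0, 0], "dr": [0, 0, 0], "fingers": 0.3}, {"dp": [0, 0, 0], "dr": [0, 0, 0], "fingers": 0.3}, {"dp": [0, 0, 0], "dr": [0, 0, 0], "fingers": 0.3}]'

```text
time_s: 10.2
tool_pos: [0.6052, -0.0214, 0.0205]
tool_rot: [-180.0, 0.0, 166.1]
force: [-0.1, 0.1, -0.1]
grip_width: 0.061
grasp_force: 0.0
```

Call:
step_arm --moves '[{"dp": [0, 0, -10], "dr": [0, 0, 0], "fingers": 0.3}, {"dp": [0, 0, -20], "dr": [0, 0, 0], "fingers": 0.3}, {"dp": [0, 0, -25], "dr": [0, 0, 0], "fingers": 0.3}, {"dp": [0, 0, -25], "dr": [0, 0, 0], "fingers": 0.3}, {"dp": [0, 0, -20], "dr": [0, 0, 0], "fingers": 0.3}]'

```text
time_s: 10.82
tool_pos: [0.606, -0.0213, 0.1232]
tool_rot: [180.0, 0.1, 166.2]
force: [0.0, -0.1, 0.8]
grip_width: 0.0609
grasp_force: 0.0
```

Run:
```python
from h import *
a=np.deg2rad(-80.2); u=np.array([np.cos(a),np.sin(a)]); 
# plate centre: clear corners P1,P2 mid + 50 mm
c=np.array([(.5876+.6160)/2,(.3610+.3657)/2])+.05*u; print('plate c',c,'grasp',c-.018*u)
g=c-.018*u
plan([(*g,.12,99.8,.3,10)])
s=shot('scene'); cv2.imwrite('pics/s2.png',s)
cv2.imwrite('pics/z4.png',cv2.resize(s[160:240,300:400],(800,640))[:600])
# frosted/clear check by area centroid
t=cv2.imread('pics/top0.png'); q=grow(t,(197,205),20); h=cv2.cvtColor(q,cv2.COLOR_BGR2HSV)
gl=blob((h[...,0]>50)&(h[...,0]<110)&(h[...,1]>15)&(h[...,2]>80)&(h[...,2]<175)); r=cv2.minAreaRect(gl)
P=plane('top',back(cv2.boxPoints(r),(197,205),20),.01)[:,:2]; print('clear part',P.tolist(),P.mean(0))
```

```text
plate c [0.61031047 0.31407961] grasp [0.6072467  0.33181695]
#turn [0.   0.   1.16]
[{"dp": [8.3, 34.3, 0.3], "dr": [0.0, 0.0, 0.116], "fingers": 0.3}, {"dp": [12.2, 33.1, 0.3], "dr": [0.0, 0.0, 0.116], "fingers": 0.3}, {"dp": [16.0, 31.5, 0.3], "dr": [0.0, 0.0, 0.116], "fingers": 0.3}, {"dp": [19.5, 29.4, 0.3], "dr": [0.0, 0.0, 0.116], "fingers": 0.3}, {"dp": [22.8, 27.0, 0.3], "dr": [0.0, 0.0, 0.116], "fingers": 0.3}]
[{"dp": [25.8, 24.1, 0.3], "dr": [0.0, 0.0, 0.116], "fingers": 0.3}, {"dp": [28.4, 21.0, 0.3], "dr": [0.001, 0.0, 0.116], "fingers": 0.3}, {"dp": [30.7, 17.6, 0.3], "dr": [0.0, 0.001, 0.115], "fingers": 0.3}, {"dp": [32.4, 13.9, 0.3], "dr": [0.001, 0.0, 0.116], "fingers": 0.3}, {"dp": [33.9, 10.1, 0.4], "dr": [0.0, 0.001, 0.115], "fingers": 0.3}]
clear part [[0.6148870979636348, 0.3648572834145165], [0.6287090507992478, 0.2897154885354904], [0.6021837831828782, 0.2842031985450308], [0.5883900100655308, 0.35919165004022513]] [0.60854249 0.32449191]
```

View pics/z4.png

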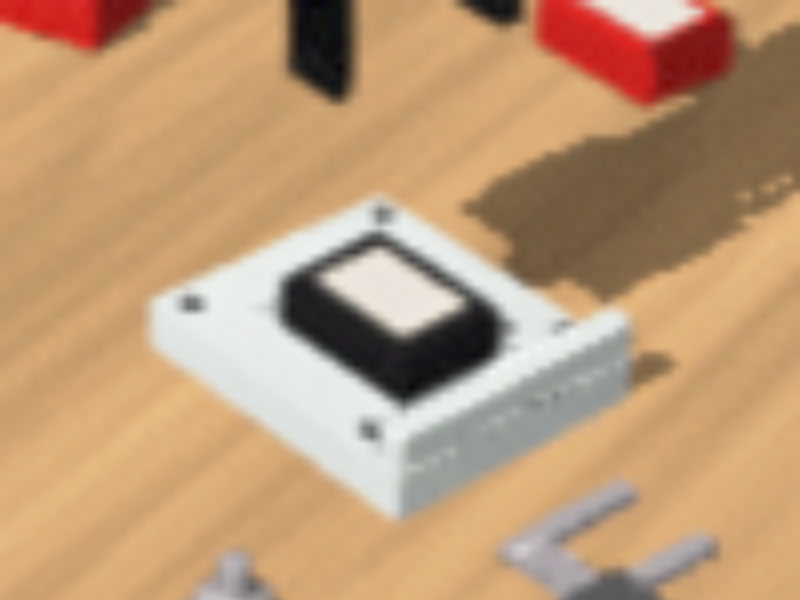

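The lamp sits flush and square in the pocket (the window's four corners in the crop are around (315,280), (375,245), (470,300) and (405,335)). Next, the plate.

Call:
step_arm --moves '[{"dp": [8, 33, 0], "dr": [0, 0, 0.116], "fingers": 0.3}, {"dp": [12, 32, 0], "dr": [0, 0, 0.116], "fingers": 0.3}, {"dp": [16, 31, 0], "dr": [0, 0, 0.116], "fingers": 0.3}, {"dp": [19, 29, 0], "dr": [0, 0, 0.116], "fingers": 0.3}, {"dp": [22, 26, 0], "dr": [0, 0, 0.116], "fingers": 0.3}]'

```text
time_s: 11.5
tool_pos: [0.6055, 0.1514, 0.1207]
tool_rot: [-180.0, 0.0, 132.7]
force: [0.6, -0.5, 0.7]
grip_width: 0.0605
grasp_force: 0.0
```

Call:
step_arm --moves '[{"dp": [25, 23, 0], "dr": [0, 0, 0.116], "fingers": 0.3}, {"dp": [28, 20, 0], "dr": [0, 0, 0.116], "fingers": 0.3}, {"dp": [30, 17, 0], "dr": [0, 0, 0.116], "fingers": 0.3}, {"dp": [31, 14, 0], "dr": [0, 0, 0.116], "fingers": 0.3}, {"dp": [32, 10, 0], "dr": [0, 0, 0.116], "fingers": 0.3}]'

```text
time_s: 12.12
tool_pos: [0.6062, 0.3217, 0.1205]
tool_rot: [-180.0, 0.0, 99.5]
force: [-0.2, 0.3, 0.1]
grip_width: 0.061
grasp_force: 0.0
```

Run:
```python
from h import *
o=env.get_obs(); print(o['time_s'],o['tool_pos'],o['tool_rot'],o['qpos'],o['force'])
plan([(.6087,.323,.04,100,.3,5),(.6087,.323,.003,100,.3,5)])
s=shot('scene');t=shot('top')
def white(g,s=70,v=110):
    h=cv2.cvtColor(g,cv2.COLOR_BGR2HSV); return (h[...,1]<s)&(h[...,2]>v)
for n,im,c,w in(('top',t,(302,204),13),('scene',s,(349,195),12)):
    k=proj(n,[.6053,-.022,.032])[0]; c=tuple(int(round(v)) for v in k)
    g=grow(im,c,w); m=white(g,60,130).astype(np.uint8); lab=cv2.connectedComponentsWithStats(m)
    i=lab[1][g.shape[0]//2,g.shape[1]//2]; b=blob(lab[1]==i); q=quad(b); P=plane(n,back(q,c,w),.032); print(n,P[:,:2].tolist(),P.mean(0))
```

```text
12.125 [0.60624978 0.32170122 0.12049955] [-1.79985081e+02  9.99042966e-03  9.94641048e+01] [ -6.31153357  29.93795012 -33.04010705  83.48353606  16.67491563
  71.51763792 -31.68321365] [-0.15441394  0.27231188  0.11294527]
#turn [-0.    0.   -0.01]
#turn [-0.  0. -0.]
[{"dp": [0.2, 0.5, 16.1], "dr": [-0.0, 0.0, -0.002], "fingers": 0.3}, {"dp": [0.2, 0.5, 16.1], "dr": [-0.0, 0.0, -0.002], "fingers": 0.3}, {"dp": [0.2, 0.6, 16.1], "dr": [-0.0, 0.0, -0.002], "fingers": 0.3}, {"dp": [0.1, 0.5, 16.1], "dr": [-0.0, 0.0, -0.002], "fingers": 0.3}, {"dp": [0.2, 0.6, 16.1], "dr": [-0.0, 0.0, -0.001], "fingers": 0.3}]
[{"dp": [-0.0, -0.0, 7.4], "dr": [-0.0, 0.0, -0.0], "fingers": 0.3}, {"dp": [-0.0, -0.0, 7.4], "dr": [-0.0, 0.0, -0.0], "fingers": 0.3}, {"dp": [-0.0, -0.0, 7.4], "dr": [-0.0, 0.0, -0.0], "fingers": 0.3}, {"dp": [-0.0, -0.0, 7.4], "dr": [-0.0, 0.0, -0.0], "fingers": 0.3}, {"dp": [-0.0, -0.0, 7.4], "dr": [-0.0, 0.0, -0.0], "fingers": 0.3}]
top [[0.6287936645873438, -0.011993899286957037], [0.6211074654805219, -0.039076010202841086], [0.5817534284636912, -0.029256041907452877], [0.588287238765327, -0.002669365338681985]] [ 0.60498545 -0.02074883  0.032     ]
scene [[0.579294764628685, -0.03123282085019896], [0.5870255017328112, -0.0029137793673587042], [0.628853880361667, -0.012918716186644974], [0.621301957194259, -0.04152244467657917]] [ 0.60411903 -0.02214694  0.032     ]
```

Call:
step_arm --moves '[{"dp": [0.5, 1, 16], "dr": [0, 0, -0.005], "fingers": 0.3}, {"dp": [0.2, 0.7, 18], "dr": [0, 0, -0.005], "fingers": 0.3}, {"dp": [0, 0.5, 18], "dr": [0, 0, 0], "fingers": 0.3}, {"dp": [0, 0, 18], "dr": [0, 0, 0], "fingers": 0.3}, {"dp": [0, 0, 18], "dr": [0, 0, 0], "fingers": 0.3}]'

```text
time_s: 12.85
tool_pos: [0.6083, 0.3213, 0.0309]
tool_rot: [-180.0, 0.0, 100.2]
force: [-0.0, 0.2, 0.4]
grip_width: 0.0605
grasp_force: 0.0
```

Call:
step_arm --moves '[{"dp": [0, 0, 11], "dr": [0, 0, 0], "fingers": 0.3}, {"dp": [0, 0, 9], "dr": [0, 0, 0], "fingers": 0.3}, {"dp": [0, 0, 6], "dr": [0, 0, 0], "fingers": 0.3}, {"dp": [0, 0, 3], "dr": [0, 0, 0], "fingers": 0.3}, {"dp": [0, 0, 0], "dr": [0, 0, 0], "fingers": 0.3}]'

```text
time_s: 13.48
tool_pos: [0.6085, 0.3219, 0.0037]
tool_rot: [180.0, 0.0, 100.3]
force: [-0.0, 0.5, 0.3]
grip_width: 0.0608
grasp_force: 0.0
```

Call:
step_arm --moves '[{"dp": [0, 0, 0], "dr": [0, 0, 0], "fingers": 0.9}, {"dp": [0, 0, 0], "dr": [0, 0, 0], "fingers": 0.9}, {"dp": [0, 0, 0], "dr": [0, 0, 0], "fingers": 0.9}, {"dp": [0, 0, 0], "dr": [0, 0, 0], "fingers": 0.9}, {"dp": [0, 0, 0], "dr": [0, 0, 0], "fingers": 0.9}]' --squeeze 20

```text
time_s: 14.1
tool_pos: [0.6085, 0.3218, 0.0036]
tool_rot: [180.0, 0.0, 100.3]
force: [0.5, -0.3, 1.3]
grip_width: 0.0279
grasp_force: 20.0
```

Call:
step_arm --moves '[{"dp": [0, 0, -8], "dr": [0, 0, 0], "fingers": 0.9}, {"dp": [0, 0, -20], "dr": [0, 0, 0], "fingers": 0.9}, {"dp": [0, 0, -30], "dr": [0, 0, 0], "fingers": 0.9}, {"dp": [0, 0, -30], "dr": [0, 0, 0], "fingers": 0.9}, {"dp": [0, 0, -28], "dr": [0, 0, 0], "fingers": 0.9}]'

```text
time_s: 14.72
tool_pos: [0.6088, 0.3222, 0.1225]
tool_rot: [179.9, -0.0, 100.3]
force: [0.7, -0.2, -0.3]
grip_width: 0.0278
grasp_force: 20.0
```

Run:
```python
from h import *
o=env.get_obs(); print(o['time_s'],o['tool_pos'],o['tool_rot'],o['grip_width'],o['grasp_force'])
plan([(.5599,-.0104,.12,166.1,.9,10)])
```

```text
14.725 [0.6087934  0.32221656 0.12249564] [ 1.79880643e+02 -3.51003105e-02  1.00267586e+02] 0.027838328328194287 19.997388124465942
#turn [ 0.    0.   -1.15]
[{"dp": [-31.9, -10.7, 0.2], "dr": [0.0, 0.0, -0.115], "fingers": 0.9}, {"dp": [-30.4, -14.3, 0.2], "dr": [0.0, 0.0, -0.115], "fingers": 0.9}, {"dp": [-28.6, -17.7, 0.2], "dr": [0.0, 0.0, -0.115], "fingers": 0.9}, {"dp": [-26.3, -20.9, 0.2], "dr": [0.0, 0.0, -0.115], "fingers": 0.9}, {"dp": [-23.8, -23.8, 0.2], "dr": [0.0, 0.0, -0.115], "fingers": 0.9}]
[{"dp": [-20.9, -26.3, 0.2], "dr": [0.0, 0.0, -0.115], "fingers": 0.9}, {"dp": [-17.7, -28.6, 0.2], "dr": [0.0, 0.0, -0.115], "fingers": 0.9}, {"dp": [-14.3, -30.4, 0.2], "dr": [0.001, 0.0, -0.115], "fingers": 0.9}, {"dp": [-10.8, -31.9, 0.3], "dr": [0.0, 0.001, -0.114], "fingers": 0.9}, {"dp": [-7.0, -32.8, 0.2], "dr": [0.001, 0.0, -0.115], "fingers": 0.9}]
```

Call:
step_arm --moves '[{"dp": [-32, -11, 0], "dr": [0, 0, -0.115], "fingers": 0.9}, {"dp": [-30.5, -14, 0], "dr": [0, 0, -0.115], "fingers": 0.9}, {"dp": [-28.5, -17.5, 0], "dr": [0, 0, -0.115], "fingers": 0.9}, {"dp": [-26.5, -21, 0], "dr": [0, 0, -0.115], "fingers": 0.9}, {"dp": [-24, -24, 0], "dr": [0, 0, -0.115], "fingers": 0.9}]'

```text
time_s: 15.35
tool_pos: [0.5844, 0.1542, 0.1212]
tool_rot: [179.9, 0.1, 133.4]
force: [-0.1, -0.8, -0.5]
grip_width: 0.0278
grasp_force: 20.0
```

Call:
step_arm --moves '[{"dp": [-21, -26.5, 0], "dr": [0, 0, -0.115], "fingers": 0.9}, {"dp": [-17.5, -28.5, 0], "dr": [0, 0, -0.115], "fingers": 0.9}, {"dp": [-14, -30.5, 0], "dr": [0, 0, -0.115], "fingers": 0.9}, {"dp": [-11, -32, 0], "dr": [0, 0, -0.115], "fingers": 0.9}, {"dp": [-7, -33, 0], "dr": [0, 0, -0.115], "fingers": 0.9}]'

```text
time_s: 15.98
tool_pos: [0.5596, -0.0125, 0.1212]
tool_rot: [-180.0, 0.1, 166.4]
force: [1.3, 1.2, -0.1]
grip_width: 0.0276
grasp_force: 20.0
```

Call:
step_arm --moves '[{"dp": [0, 0, 10], "dr": [0, 0, 0], "fingers": 0.9}, {"dp": [0, 0, 15], "dr": [0, 0, 0], "fingers": 0.9}, {"dp": [0, 0, 13], "dr": [0, 0, 0], "fingers": 0.9}, {"dp": [0, 0, 7], "dr": [0, 0, 0], "fingers": 0.9}, {"dp": [0, 0, 0], "dr": [0, 0, 0], "fingers": 0.9}]'

```text
time_s: 16.6
tool_pos: [0.5587, -0.0108, 0.0737]
tool_rot: [180.0, -0.1, 166.2]
force: [-0.4, -0.5, -1.2]
grip_width: 0.0276
grasp_force: 20.0
```

Run:
```python
from h import *
o=env.get_obs(); print(o['time_s'],o['tool_pos'],o['tool_rot'],o['grip_width'],o['grasp_force'],o['force'])
plan([(.5599,-.0104,.0755,166.1,.9,5)])
s=shot('scene');t=shot('top')
cv2.imwrite('pics/z5.png',np.vstack([cv2.resize(s[150:230,290:410],(600,400)),cv2.resize(t[185:225,270:350],(600,200))]))
R=Ro.from_euler('z',-13.9,degrees=True); L=np.array([.6048,-.0215,0])
X=L+R.apply([[.0125,-.014,.082],[.0125,.004,.082],[-.0125,-.014,.082],[-.0125,.014,.082]])
print('frost corners expected in crop',(proj('scene',X)-[290,150])*5)
```

```text
16.6 [ 0.55868174 -0.01080862  0.07366855] [ 1.79994656e+02 -9.76475896e-02  1.66213273e+02] 0.027586755993138153 19.99733716249466 [-0.44271551 -0.47027398 -1.16234376]
#turn [ 0. -0.  0.]
[{"dp": [-0.2, 0.1, -0.4], "dr": [0.0, -0.0, 0.0], "fingers": 0.9}, {"dp": [-0.2, 0.1, -0.4], "dr": [0.0, -0.0, 0.0], "fingers": 0.9}, {"dp": [-0.2, 0.2, -0.3], "dr": [0.0, -0.001, 0.001], "fingers": 0.9}, {"dp": [-0.2, 0.1, -0.4], "dr": [0.0, -0.0, 0.0], "fingers": 0.9}, {"dp": [-0.3, 0.2, -0.3], "dr": [0.0, -0.001, 0.001], "fingers": 0.9}]
frost corners expected in crop [[293.57458123 167.77504285]
 [320.31078643 155.40259961]
 [260.24819457 146.41639362]
 [301.53198159 127.77178278]]
```

View pics/z5.png

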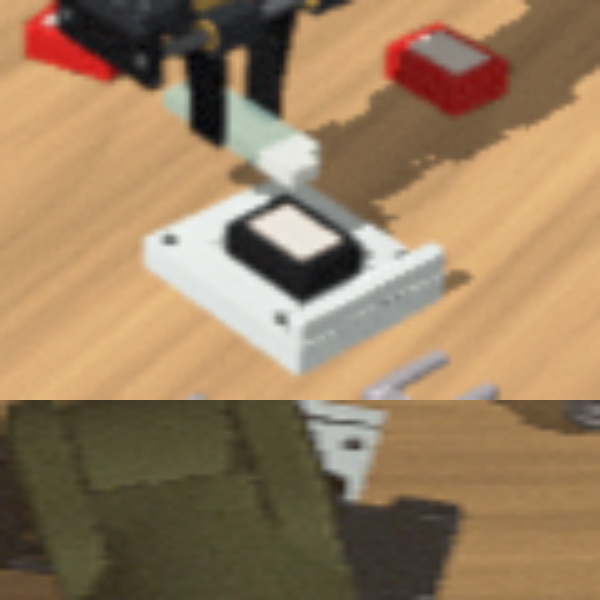

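In the scene crop the frosted end's corners at about (258,147), (292,168) and (320,155) match the prediction. The plate is level, held by its clear part and over the window. I'll let it settle, then hand in.

Call:
step_arm --moves '[{"dp": [-0.5, 0, -0.5], "dr": [0, 0, 0], "fingers": 0.9}, {"dp": [0, 0, 0], "dr": [0, 0, 0], "fingers": 0.9}, {"dp": [0, 0, 0], "dr": [0, 0, 0], "fingers": 0.9}, {"dp": [0, 0, 0], "dr": [0, 0, 0], "fingers": 0.9}, {"dp": [0, 0, 0], "dr": [0, 0, 0], "fingers": 0.9}]'

```text
time_s: 17.32
tool_pos: [0.5597, -0.0118, 0.0751]
tool_rot: [-180.0, 0.0, 166.1]
force: [-0.0, 0.5, -0.3]
grip_width: 0.0277
grasp_force: 20.0
```

```bash
python3 -c "
from cell import env
o=env.get_obs(); print(o['tool_pos'],o['tool_rot'],o['grasp_force'],abs(o['joint_velocities']).max()); print(env.sign_off())"
```

```text
[ 0.55969793 -0.01178404  0.07505117] [-1.79993588e+02  2.25866226e-03  1.66141864e+02] 19.99740332365036 0.055664757356397816
the job is handed in; nothing more can be done
None
```

I handed the job in at about 17 s: the light block is seated flat in the pocket and released, and the notched plate is held still and level by its clear part about 40 mm above the window, frosted end to the rear lip. Camera checks agreed with this, but the hand-in returned no verdict.

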